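# Trim the supply to zero, then sweep the switch bank off

### The job

Shut the bench down: turn the inner knob on the blue box counterclockwise, fully home to its zero stop (pointer at the thick white mark), without disturbing the outer knob around it. Then switch off the five blue switches in one finger drag along the bank, starting at the end away from the green switch and not lifting off part-way, and leave the green switch on. Do not knock anything else on the table about.

Things in the scene. Friction and masses are not known exactly. Their poses are not given: they have to be found in the camera images.
- trim_box: Fixed blue box, 104x104 mm and 50 mm high, black top plate; two knobs on one upright axis in the middle of its top. Origin: centre of its underside; z up, -x is its front, where the thick white zero mark of the dial scale is drawn.
- knob_top (a point): Centre of the inner (fine) knob's top, on the common knob axis, 97 mm above the table; fixed to the box. The inner knob is a black bar 30 mm long, 11 mm wide, white pointer line on top; its upright flat sides reach from here 26 mm down. The outer (coarse) knob is a grey ribbed disc, 48 mm diameter, its top 32 mm below this point; between them only a 24 mm thick neck.
- fine_knob (a joint): Angle of the inner knob, rad. 0: at its stop, fully counterclockwise seen from above, the bar along the box's x axis with its pointer end to the front (-x) mark. Grows clockwise seen from above to 4.2; it starts 0.6 to 1.4. Light friction (0.03 N m), stays where left.
- coarse_knob (a joint): Angle of the outer knob, rad, same sense as the inner one, 0 to 4.2; turns easily (0.02 N m) and independently of the inner knob.
- coarse_mark (a point): Point on the top rim of the outer knob at its orange line, 24 mm from the knob axis; turns with the outer knob.
- switch_bank: Fixed low grey console, aluminium top, 62 (x) by 300 mm (y), top face 40 mm above the table. Origin: centre of its underside; z up. Six levers in one straight row on its middle line (x = 0): five blue, 34 mm apart, at y = +95, +61, +27, -7, -41 mm, then a gap with a black line across it, then a green one at y = -107 mm. The bank's +y end is the end away from the green switch.
- switch1_pivot (a point): Pivot of the first blue switch (+y end), 42 mm above the table, fixed to the bank. Each lever is 28 mm long from its pivot, its paddle 14 mm wide (x), 7 mm thick. On: leans 15 deg to the bank's +y, tip 29 mm above the top face. Off: lies over to -y, 75 deg from upright, at most 14 mm above the top face: a fingertip kept 16 to 24 mm above the top face pushes it over and can run on over it.
- switch5_pivot (a point): Pivot of the last blue switch.
- green_switch_pivot (a point): Pivot of the green switch, 66 mm beyond the last blue one towards -y.
- switch1 (a joint): Blue switch 1 of 5 counted from the bank's +y end, rad: 0 on, 1.57 off. Pushed at its paddle with under 1 N towards -y it tips over and, once about 20 deg past upright, drops to off by itself.
- switch2 (a joint): Blue switch 2 of 5 counted from the bank's +y end, rad: 0 on, 1.57 off. Pushed at its paddle with under 1 N towards -y it tips over and, once about 20 deg past upright, drops to off by itself.
- switch3 (a joint): Blue switch 3 of 5 counted from the bank's +y end, rad: 0 on, 1.57 off. Pushed at its paddle with under 1 N towards -y it tips over and, once about 20 deg past upright, drops to off by itself.
- switch4 (a joint): Blue switch 4 of 5 counted from the bank's +y end, rad: 0 on, 1.57 off. Pushed at its paddle with under 1 N towards -y it tips over and, once about 20 deg past upright, drops to off by itself.
- switch5 (a joint): Blue switch 5 of 5 counted from the bank's +y end, rad: 0 on, 1.57 off. Pushed at its paddle with under 1 N towards -y it tips over and, once about 20 deg past upright, drops to off by itself.
- green_switch (a joint): Green switch (cooling fan): 0 on, 1.57 off; same mechanism, starts on.
- optic_ring: Bystander: black lens barrel with two chromed rings lying on the table, 49x75x49 mm, origin at the centre of its underside.
- steel_cup: Bystander: grey steel beaker, 68 mm diameter, height 72 mm, origin at the centre of its underside.
- flux_bottle: Bystander: white dropper bottle with a blue tip, standing, 32 mm diameter, height 90 mm, origin at the centre of its underside.
- tape_roll: Bystander: roll of black tape lying flat, 62 mm across, height 19 mm, origin at the centre of its underside.
- spare_servo: Bystander: white drive motor lying, 27x113x26 mm, origin at the centre of its underside.
- pliers: Bystander: orange-handled pliers lying flat, 64x148x16 mm, origin at the centre of its underside.

How it is judged:
By the outcome, as a careful person would: the job done as asked, in the order asked, and still so for the second after the job is handed in, with the robot touching nothing.
It also fails if it takes over 58 s, if anything falls off the work surface, if the arm or the gripper's body presses on something with over 40 N, if the wrist force passes 120 N, or if a joint passes its speed limit or range.

### The arm

A 6-joint arm with a two-finger parallel gripper is mounted at the origin on a cart in front of the work surface, level with it; the furniture and walls round the work are solid. World frame = base frame: x ahead of the robot, y to its left, z up, the work surface at z = 0. Lengths are in mm, angles in rad, forces in N, time in s.
With the tool pointing down it reaches from about 400 to 925 mm from the base axis. Payload 3.4 kg.
Tool frame: the origin (TCP) lies between the finger pads, 19 mm behind the fingertips; this is the grasp point; z points along the fingers, y is the line along which they close (so a half turn about z gives the same grasp; the last joint's range is limited). The gripper opens to 85 mm and grips with 20 to 120 N. Pads are 22 mm wide; open, the fingers measure 114 mm over their backs; the gripper's body (76 mm by 85 mm) begins 54 mm behind the grasp point. The pads swing forward as they close: fully open they stand 13 mm farther back than shut.
Start: joints at [1.03, 0.307, 1.506, -0, 1.328, -0.073], TCP at [258.791, 513.477, 250.005] pointing down, gripper open.
Joint ranges: [-3.12, 3.12], [-1.05, 2.28], [0.14, 2.33], [-1.42, 4.57], [0.1, 2.73], [-2.68, 2.68]. Speed limits (rad/s): [2.57, 2.57, 3.14, 3.14, 3.14, 3.14].

### API

Orientations are given as [roll, pitch, yaw] about the fixed x, y, z axes, in that order (R = Rz(yaw) Ry(pitch) Rx(roll)).
In Python, from cell import read_state, snapshot, camera_params, job_done gives the robot as it stands. The module is installed in compiled form; this text tells all that it offers.
- The arm moves only by the tool drive_tool, never from a script. Its argument "series" is a list of rows, each an object with "delta_rot": the turn, a rotation vector about the tool's x, y, z in degrees, a list of three; "travel": the shift along the tool's x, y, z in mm, a list of three; "grip": the opening, from -1 (shut) to 1 (fully open). A call has 1 to 20 rows; each row is the pose to reach, as a shift and turn from the pose commanded when the call began, along the tool's axes at that moment; what a row does not reach only later rows make up. A row lasts 1/10 s, in which the tool goes at most 50 mm and 8.59 degrees, less where a joint would pass 70% of its speed; a pose out of reach is approached as far as the arm can. A call with a gripper value outside its range is refused whole. The fingers move at their own pace and stop on an object; "squeeze" is the grip in N (left out, the last holds). Time passes only in rows, so rows that repeat a pose let the fingers close. It gives the time, the measured TCP pose, the force, the opening and the grip force at its end, in the units of the state.
- read_state(): the state, without advancing time (a new reading comes with each control period).
- snapshot(name): name is "scene" or "side" or "wrist"; returns (picture, depth): 480x640x3 uint8, blue, green, red; 480x640 float32, mm along the optical axis (not along the pixel's ray), 0 where there is no reading.
- camera_params(name): a dict with "fx", "fy", "cx", "cy" (pixels), "R" (3x3) and "t" (3): a world point X has camera coordinates R X + t. Camera axes: x right, y down, z forward; pixel columns grow to the right and rows downward; lengths in mm; the calibration is good to about 2 mm. A picture is of the moment at which its call begins: read the wrist's pose just before it. camera_params takes no time and is no camera call; for the wrist camera it gives the pose at the moment of the call.
- job_done(): hands the job in; it is judged then, once.
The state is a dict: "time": time; "joints": joint angles; "qvel": joint speeds; "effort": joint torques, N m; "eef_pos": TCP position; "tcp_rot": TCP orientation; "force": force on the tool from outside, world axes, zero at the start; "wrist_torque": the same for the moment, N m; "opening": opening from 0.0 (shut) to 1.0 (fully open); "grasp_force": force on a finger pad.
Only numpy, scipy, OpenCV 4.12 (cv2) and the standard library are available. Lean on these libraries where they do the work, as an engineer would, in place of code of your own. Each camera call takes 0.05 s, during which the arm holds its last target. There are 200 camera calls.

## Working session

There is one attempt and no reset: what is moved stays moved. The work goes in short steps, Python scripts to look and compute and a tool call to move; the robot and the scene stay as the last step left them, time stands still between calls to the robot, and variables do not carry over. Pictures are saved under pics/ and viewed, at most 10 in all, crops included, and the job is handed in when it is done.

Besides the shell and the picture viewer there is one more tool, called after "Call:" as name(argument=value, ...) on one line, values as JSON. drive_tool: Moves the arm, as the interface text tells. Its arguments: {"type":"object","properties":{"series":{"type":"array"},"squeeze":{"type":"number"}},"required":["series"]}

```bash
mkdir -p pics; cat > h.py <<'E'
import numpy as np, cv2
from cell import *
def ray(cam,u,v,z,P=None):
    P=P or camera_params(cam); R=np.array(P["R"]);t=np.array(P["t"])
    d=R.T@np.array([(u-P["cx"])/P["fx"],(v-P["cy"])/P["fy"],1]); o=-R.T@t
    return o+d*(z-o[2])/d[2]
def pts(cam,depth):
    P=camera_params(cam);R=np.array(P["R"]);t=np.array(P["t"])
    v,u=np.mgrid[:480,:640]
    c=np.stack([(u-P["cx"])/P["fx"]*depth,(v-P["cy"])/P["fy"]*depth,depth],-1)
    return (c-t)@R
E
python3 - <<'E'
from h import *
print(read_state())
for n in("scene","side"):
    p,d=snapshot(n); cv2.imwrite(f"pics/{n}.png",p); np.save(f"{n}_d.npy",d)
    P=camera_params(n);print(n,-np.array(P["R"]).T@P["t"],P["fx"])
a=cv2.imread("pics/scene.png")
E
```

```text
{'time': 0.0, 'joints': array([ 1.03048204e+00,  3.07552394e-01,  1.50765177e+00, -3.06039131e-05,
        1.32841325e+00, -7.35200256e-02]), 'qvel': array([ 0.00068201, -0.001936  ,  0.00015987, -0.00071329,  0.0011262 ,
       -0.00030758]), 'effort': array([ 2.95247846e-03, -4.57556283e+01, -2.51921332e+01,  2.70677547e-04,
        1.31843871e-02, -5.27966893e-05]), 'eef_pos': array([258.46874791, 512.90008003, 249.1009682 ]), 'tcp_rot': array([-3.13957119e+00, -1.19111744e-04,  2.67480564e+00]), 'force': array([ 0.86338877,  0.73740657, -0.43112222]), 'wrist_torque': array([-0.00363517,  0.03595908, -0.03040283]), 'grasp_force': 0.0, 'opening': 0.9985777229875729}
scene [  81.50253698 -535.79361392  902.51523082] 490.8856915642717
side [568.83814135 818.60575429 612.2344412 ] 442.11468591294573
```

View pics/scene.png

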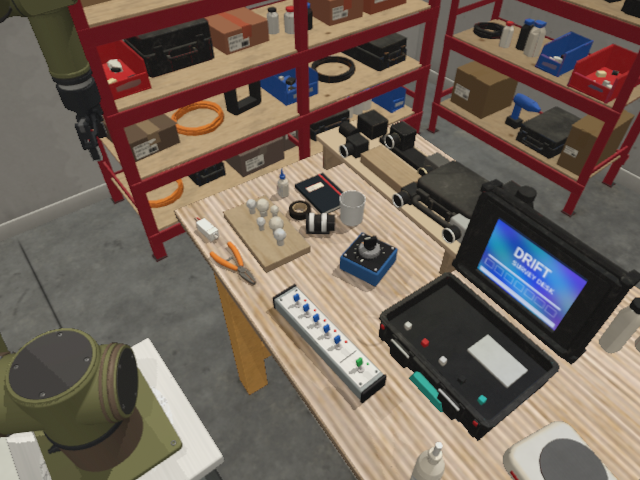

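View pics/side.png

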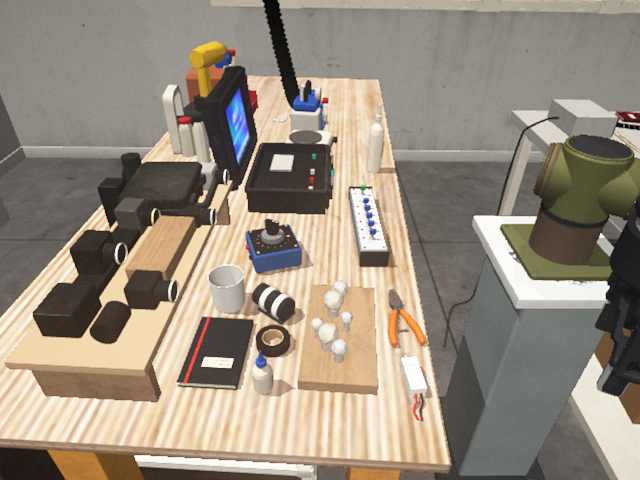

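The scene view shows the bank with blue levers from (296,298) to (338,340), green at (359,362), and the box at (369,257). The side view shows the bank at (368,225) and the box at (273,247).

```bash
python3 - <<'E'
from h import *
for n,bk,bx in(("scene",(265,280,390,400),(335,225,405,285)),("side",(340,178,395,270),(240,212,305,275))):
    p=cv2.imread(f"pics/{n}.png"); d=np.load(f"{n}_d.npy"); X=pts(n,d)
    hsv=cv2.cvtColor(p,cv2.COLOR_BGR2HSV)
    def box(b): m=np.zeros((480,640),bool); m[b[1]:b[3],b[0]:b[2]]=1; return m&(d>0)
    z=X[...,2]
    m=box(bk)&(z>34)&(z<46); m=cv2.morphologyEx(m.astype(np.uint8),cv2.MORPH_OPEN,np.ones((3,3)))>0
    print(n,"bank top",cv2.minAreaRect(X[m][:,:2].astype(np.float32)),np.median(z[m]))
    for c,lo,hi in(("blue",(105,120,60),(128,255,255)),("green",(45,120,60),(80,255,255))):
        mm=box(bk)&(cv2.inRange(hsv,lo,hi)>0)&(z>43)
        k,l,s,ce=cv2.connectedComponentsWithStats(mm.astype(np.uint8))
        for i in range(1,k):
            if s[i,4]>5: print(c,s[i,4],ce[i].round(1),X[l==i].mean(0).round(1),"ray z60",ray(n,*ce[i],60).round(1))
    m=box(bx)&(z>45)&(z<55);print("box top",cv2.minAreaRect(X[m][:,:2].astype(np.float32)),np.median(z[m]))
    m=box(bx)&(z>91)&(z<103);print("knob top",m.sum(),X[m].mean(0),cv2.minAreaRect(X[m][:,:2].astype(np.float32)))
    m=box(bx)&(z>61)&(z<68);print("disc",m.sum(),cv2.minEnclosingCircle(X[m][:,:2].astype(np.float32)))
a=cv2.imread("pics/scene.png")[225:290,330:410];b=cv2.imread("pics/side.png")[210:275,235:315]
cv2.imwrite("pics/box.png",cv2.resize(np.vstack([a,b]),None,fx=4.5,fy=4.5,interpolation=cv2.INTER_CUBIC))
E
```

```text
scene bank top ((439.0743103027344, -88.43696594238281), (62.534217834472656, 301.84478759765625), 1.467209815979004) 40.00088121326216
blue 29 [296.1 297.2] [435.5   9.4  65. ] ray z60 [437.6  12.7  60. ]
blue 30 [305.6 307.2] [436.  -24.1  64.5] ray z60 [437.9 -21.3  60. ]
blue 32 [315.7 317.6] [436.5 -58.6  65.1] ray z60 [438.7 -55.7  60. ]
blue 30 [326.  328.1] [437.1 -92.3  65.7] ray z60 [439.5 -89.3  60. ]
blue 34 [336.8 339.1] [ 438.1 -126.    65.1] ray z60 [ 440.3 -123.4   60. ]
green 32 [358.9 361.7] [ 439.5 -191.8   65.6] ray z60 [ 441.9 -189.5   60. ]
box top ((658.0623779296875, 23.192089080810547), (106.0229721069336, 103.5660629272461), 19.08434295654297) 50.036157414939154
knob top 62 [658.4130202   23.13213708  95.76551214] ((659.12548828125, 24.627283096313477), (15.735485076904297, 29.237852096557617), 72.96315002441406)
disc 158 ((659.1226196289062, 24.286745071411133), 25.18854522705078)
side bank top ((440.496826171875, -88.27816772460938), (61.44400405883789, 301.4356994628906), 1.3326911926269531) 37.88213723060136
blue 20 [365.5 200. ] [ 440.6 -123.    63. ] ray z60 [ 439.9 -128.2   60. ]
blue 25 [367. 207.] [440.3 -88.6  63.8] ray z60 [439.4 -94.8  60. ]
blue 24 [368.9 214.9] [439.  -54.4  62.9] ray z60 [438.3 -59.1  60. ]
blue 22 [370.9 222.9] [437.9 -21.3  62.5] ray z60 [437.3 -25.1  60. ]
blue 23 [372.8 230.9] [437.2  13.3  64. ] ray z60 [436.3   7.4  60. ]
green 16 [362.5 187.5] [ 442.2 -188.2   62.2] ray z60 [ 441.7 -192.3   60. ]
box top ((659.4766845703125, 26.00281524658203), (99.9397964477539, 101.96826171875), 18.11460304260254) 48.01941359219031
knob top 57 [659.60524836  25.69887307  94.21811434] ((659.6851196289062, 24.675386428833008), (12.688333511352539, 29.82248878479004), 68.0502700805664)
disc 152 ((673.2918701171875, 87.53628540039062), 85.00761413574219)
```

View pics/box.png

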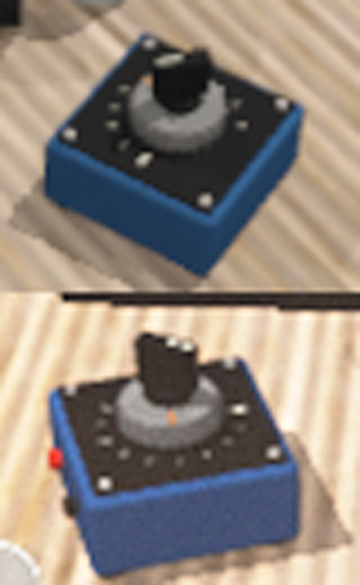

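The scene crop shows the thick mark at about (362,260) full-frame, with the pointer end on the left of the bar. In the side crop the mark is at about (288,236). Next I go above the box for a wrist view.

```bash
cat >> h.py <<'E'
from scipy.spatial.transform import Rotation as Ro
def move(target,yaw_deg=None):
    s=read_state(); R=Ro.from_euler('xyz',s["tcp_rot"])
    print("tcp",s["eef_pos"].round(1),"yaw",np.degrees(s["tcp_rot"]).round(2),"travel",R.inv().apply(np.array(target)-s["eef_pos"]).round(1))
    if yaw_deg is not None:
        T=Ro.from_euler('xyz',[180,0,yaw_deg],degrees=True); print("rot",np.degrees((R.inv()*T).as_rotvec()).round(2))
E
python3 - <<'E'
from h import *
c=np.array([659.2,24.5])
for n,u,v in(("scene",361.8,260.1),("side",287.9,235.8)):
    r=ray(n,u,v,50)[:2]-c; print(r,np.degrees(np.arctan2(r[1],r[0]))%360)
P=camera_params("wrist"); s=read_state(); R=Ro.from_euler('xyz',s["tcp_rot"])
print("cam in tool",R.inv().apply(-np.array(P["R"]).T@P["t"]-s["eef_pos"]),"axis",R.inv().apply(np.array(P["R"])[2]),P["fx"])
move([659,24,250],160)
E
```

```text
[-32.37921213 -10.86732468] 198.55312209154138
[-34.28157927 -10.37289685] 196.8347294395692
cam in tool [ 7.02470045e+01  2.17926805e-02 -1.23195774e+02] axis [-2.72188029e-01  7.54906009e-04  9.62243788e-01] 357.62836249059546
tcp [258.5 513.  249.2] yaw [-1.7989e+02 -1.0000e-02  1.5325e+02] travel [-5.777e+02 -2.564e+02 -5.000e-01]
rot [-0.11 -0.02 -6.75]
```

Call:
drive_tool(series=[{"travel": [-578, -256, 0], "delta_rot": [-0.1, 0, -6.8], "grip": 0}, {"travel": [-578, -256, 0], "delta_rot": [-0.1, 0, -6.8], "grip": 0}, {"travel": [-578, -256, 0], "delta_rot": [-0.1, 0, -6.8], "grip": 0}, {"travel": [-578, -256, 0], "delta_rot": [-0.1, 0, -6.8], "grip": 0}, {"travel": [-578, -256, 0], "delta_rot": [-0.1, 0, -6.8], "grip": 0}, {"travel": [-578, -256, 0], "delta_rot": [-0.1, 0, -6.8], "grip": 0}, {"travel": [-578, -256, 0], "delta_rot": [-0.1, 0, -6.8], "grip": 0}, {"travel": [-578, -256, 0], "delta_rot": [-0.1, 0, -6.8], "grip": 0}, {"travel": [-578, -256, 0], "delta_rot": [-0.1, 0, -6.8], "grip": 0}, {"travel": [-578, -256, 0], "delta_rot": [-0.1, 0, -6.8], "grip": 0}, {"travel": [-578, -256, 0], "delta_rot": [-0.1, 0, -6.8], "grip": 0}, {"travel": [-578, -256, 0], "delta_rot": [-0.1, 0, -6.8], "grip": 0}, {"travel": [-578, -256, 0], "delta_rot": [-0.1, 0, -6.8], "grip": 0}, {"travel": [-578, -256, 0], "delta_rot": [-0.1, 0, -6.8], "grip": 0}, {"travel": [-578, -256, 0], "delta_rot": [-0.1, 0, -6.8], "grip": 0}, {"travel": [-578, -256, 0], "delta_rot": [-0.1, 0, -6.8], "grip": 0}, {"travel": [-578, -256, 0], "delta_rot": [-0.1, 0, -6.8], "grip": 0}, {"travel": [-578, -256, 0], "delta_rot": [-0.1, 0, -6.8], "grip": 0}])

```text
time: 1.9
eef_pos: [659.0, 26.0, 250.3]
tcp_rot: [3.14, 0.0, 2.795]
force: [-0.5, 0.8, 0.8]
opening: 0.5
grasp_force: 0.0
```

```bash
python3 - <<'E'
from h import *
s=read_state();print(s["time"],s["joints"].round(2),s["opening"]);move([659.2,24.5,94],160)
P=camera_params("wrist");p,d=snapshot("wrist");cv2.imwrite("pics/w1.png",p);np.save("w1_d.npy",d)
X=pts("wrist",d);z=X[...,2];ok=(np.hypot(X[...,0]-659,X[...,1]-24)<40)&(d>0)
m=ok&(z>90)&(z<102);print("knob",m.sum(),X[m].mean(0),cv2.minAreaRect(X[m][:,:2].astype(np.float32)))
m=ok&(z>61)&(z<68);print("disc",m.sum(),cv2.minEnclosingCircle(X[m][:,:2].astype(np.float32)))
g=p.min(2);m=ok&(z>90)&(z<102)&(g>130);print("pointer",m.sum(),X[m].mean(0))
h=cv2.cvtColor(p,cv2.COLOR_BGR2HSV);m=ok&(z>58)&(z<70)&(cv2.inRange(h,(5,120,120),(22,255,255))>0);print("orange",m.sum(),X[m].mean(0))
m=ok&(z>46)&(z<54)&(g>130);k,l,st,ce=cv2.connectedComponentsWithStats(m.astype(np.uint8));
for i in range(1,k):
  q=X[l==i].mean(0);print(st[i,4],q.round(1),np.degrees(np.arctan2(q[1]-24.5,q[0]-659.2))%360)
E
```

```text
1.9 [-0.03  0.42  1.32  0.    1.4  -1.25] 0.4997054036531538
tcp [659.   26.  250.3] yaw [179.89   0.   160.15] travel [ -0.7  -1.7 156.3]
rot [0.11 0.   0.15]
knob 499 [657.91306191  23.77639571  96.07397537] ((658.6699829101562, 23.47907829284668), (11.000429153442383, 30.2261962890625), 65.67474365234375)
disc 1511 ((658.6942138671875, 23.317724227905273), 25.277986526489258)
pointer 68 [652.00391049  26.82437263  96.63124117]
orange 20 [655.5676116   42.3280697   64.57233983]
13 [629.5  41.1  49.5] 150.82628215942404
7 [625.4  27.2  49.8] 175.38237292349478
43 [626.1  13.1  49.7] 199.03348036973497
14 [638.9  51.3  49.5] 127.12020647627858
13 [651.9  57.2  49.5] 102.58962560648267
12 [666.   56.8  49.7] 78.06086315296403
12 [678.9  51.1  49.6] 53.50218391036455
12 [688.4  40.4  49.8] 28.639483259305283
1 [685.5  29.4  48.4] 10.617959342572139
1 [687.2  26.8  49.9] 4.647973154893675
13 [6.842e+02 4.000e-01 4.940e+01] 316.066979345076
12 [692.5  27.   49.8] 4.296279152448906
11 [691.   12.8  49.5] 339.78129023309225
```

View pics/w1.png

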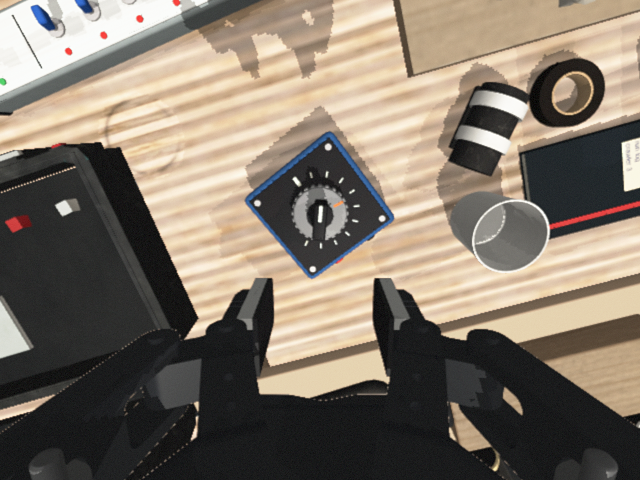

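The wrist view shows the knob at (320,213) with the pointer up, the thick mark at (296,182), and the orange line at (337,203). The bar axis is at 155.7° and needs to go to 198.6°, about 43° counterclockwise. I'll descend part-way, aligned.

Call:
drive_tool(series=[{"travel": [0, 0, 50], "delta_rot": [0, 0, 4.4], "grip": 0}, {"travel": [0, 0, 90], "delta_rot": [0, 0, 4.4], "grip": 0}, {"travel": [0, 0, 115], "delta_rot": [0, 0, 4.4], "grip": 0}, {"travel": [0, 0, 115], "delta_rot": [0, 0, 4.4], "grip": 0}, {"travel": [0, 0, 115], "delta_rot": [0, 0, 4.4], "grip": 0}, {"travel": [0, 0, 115], "delta_rot": [0, 0, 4.4], "grip": 0}])

```text
time: 2.55
eef_pos: [661.4, 25.2, 137.3]
tcp_rot: [3.138, 0.004, 2.717]
force: [0.1, -0.3, 0.1]
opening: 0.497
grasp_force: 0.0
```

```bash
python3 - <<'E'
from h import *
s=read_state();print(s["time"],s["force"],s["wrist_torque"]);move([658.7,23.7,95],155.7)
E
```

```text
2.55 [ 0.09452087 -0.30269095  0.07734267] [-1.14135937e-05  5.83162607e-02 -3.24792575e-04]
tcp [661.4  25.2 137.3] yaw [179.81   0.21 155.68] travel [ 2.  -2.6 42.3]
rot [ 0.19  0.21 -0.02]
```

Call:
drive_tool(series=[{"travel": [2, -2.5, 5], "delta_rot": [0, 0, 0], "grip": 0}, {"travel": [2, -2.5, 20], "delta_rot": [0, 0, 0], "grip": 0}, {"travel": [2, -2.5, 32], "delta_rot": [0, 0, 0], "grip": 0}, {"travel": [2, -2.5, 40], "delta_rot": [0, 0, 0], "grip": 0}, {"travel": [2, -2.5, 42], "delta_rot": [0, 0, 0], "grip": 0}, {"travel": [2, -2.5, 42], "delta_rot": [0, 0, 0], "grip": 0}, {"travel": [2, -2.5, 42], "delta_rot": [0, 0, 0], "grip": 0}])

```text
time: 3.25
eef_pos: [657.4, 23.5, 93.4]
tcp_rot: [3.14, 0.001, 2.717]
force: [0.5, 0.1, -0.3]
opening: 0.5
grasp_force: 0.0
```

```bash
python3 - <<'E'
from h import *
s=read_state();print(s["time"],s["force"],s["wrist_torque"]);move([658.7,23.7,95],155.7)
p,d=snapshot("wrist");cv2.imwrite("pics/w2.png",p)
E
```

```text
3.25 [ 0.46602658  0.13552935 -0.26710399] [ 0.00784956 -0.0192682   0.01482867]
tcp [657.4  23.5  93.4] yaw [1.7988e+02 4.0000e-02 1.5565e+02] travel [-1.1  0.7 -1.6]
rot [ 0.12  0.04 -0.05]
```

View pics/w2.png

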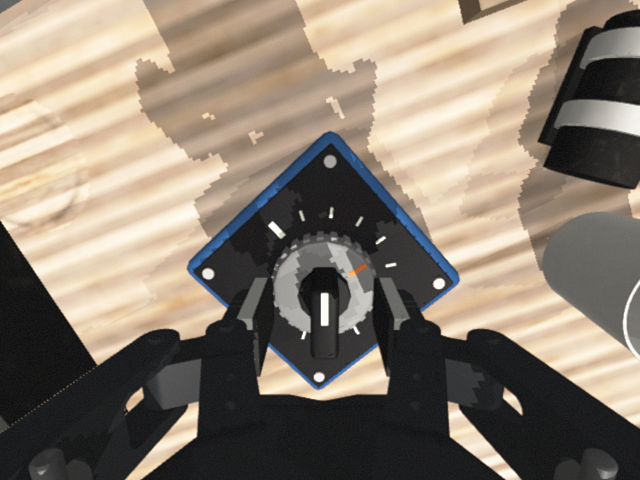

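Seen from the wrist, the bar at (322,320) is centred between the pads, and the disc lies below the tips. Close gently.

Call:
drive_tool(series=[{"travel": [0, 0, -1], "delta_rot": [0, 0, 0], "grip": -0.3}, {"travel": [0, 0, -1], "delta_rot": [0, 0, 0], "grip": -0.5}, {"travel": [0, 0, -1], "delta_rot": [0, 0, 0], "grip": -0.65}, {"travel": [0, 0, -1], "delta_rot": [0, 0, 0], "grip": -0.8}, {"travel": [0, 0, -1], "delta_rot": [0, 0, 0], "grip": -0.9}, {"travel": [0, 0, -1], "delta_rot": [0, 0, 0], "grip": -0.9}, {"travel": [0, 0, -1], "delta_rot": [0, 0, 0], "grip": -0.9}], squeeze=20)

```text
time: 4.0
eef_pos: [657.3, 23.9, 94.4]
tcp_rot: [3.139, 0.001, 2.717]
force: [-0.2, 3.1, 3.7]
opening: 0.122
grasp_force: 23.5
```

```bash
python3 - <<'E'
from h import *
s=read_state();print(s["time"],s["force"],s["wrist_torque"],s["opening"],s["grasp_force"]);move([658.7,23.7,94],155.7)
E
```

```text
4.0 [-0.23143642  3.13644222  3.65170624] [0.35189429 0.0228531  0.01307535] 0.12221400522998799 23.483854830265045
tcp [657.3  23.9  94.4] yaw [1.7985e+02 3.0000e-02 1.5565e+02] travel [-1.3  0.4  0.4]
rot [ 0.15  0.03 -0.05]
```

Call:
drive_tool(series=[{"travel": [0, 0, 0], "delta_rot": [0, 0, -4], "grip": -0.9}, {"travel": [0, 0, 0], "delta_rot": [0, 0, -8], "grip": -0.9}, {"travel": [0, 0, 0], "delta_rot": [0, 0, -12], "grip": -0.9}, {"travel": [0, 0, 0], "delta_rot": [0, 0, -16], "grip": -0.9}, {"travel": [0, 0, 0], "delta_rot": [0, 0, -20], "grip": -0.9}, {"travel": [0, 0, 0], "delta_rot": [0, 0, -24], "grip": -0.9}, {"travel": [0, 0, 0], "delta_rot": [0, 0, -28], "grip": -0.9}, {"travel": [0, 0, 0], "delta_rot": [0, 0, -32], "grip": -0.9}, {"travel": [0, 0, 0], "delta_rot": [0, 0, -36], "grip": -0.9}, {"travel": [0, 0, 0], "delta_rot": [0, 0, -39], "grip": -0.9}, {"travel": [0, 0, 0], "delta_rot": [0, 0, -41], "grip": -0.9}, {"travel": [0, 0, 0], "delta_rot": [0, 0, -41], "grip": -0.9}])

```text
time: 5.2
eef_pos: [657.3, 22.4, 94.4]
tcp_rot: [-3.141, 0.001, -2.851]
force: [0.2, -2.8, 3.7]
opening: 0.125
grasp_force: 23.6
```

```bash
python3 - <<'E'
from h import *
s=read_state();print(s["time"],s["force"],s["wrist_torque"],s["opening"],s["grasp_force"]);move([658.7,23.7,94],198.6)
E
```

```text
5.2 [ 0.16005865 -2.7939943   3.74490595] [-0.51918086  0.07215795  0.03776109] 0.12511082297471646 23.57212632894516
tcp [657.3  22.4  94.4] yaw [-1.7997e+02  7.0000e-02 -1.6333e+02] travel [-1.8  0.8  0.4]
rot [-0.03  0.07 -1.93]
```

Torque about z is only friction so far. Continue in small steps until the stop is felt.

Call:
drive_tool(series=[{"travel": [0, 0, 0], "delta_rot": [0, 0, -1], "grip": -0.9}, {"travel": [0, 0, 0], "delta_rot": [0, 0, -2], "grip": -0.9}, {"travel": [0, 0, 0], "delta_rot": [0, 0, -3], "grip": -0.9}, {"travel": [0, 0, 0], "delta_rot": [0, 0, -3], "grip": -0.9}])

```text
time: 5.6
eef_pos: [657.3, 22.5, 94.4]
tcp_rot: [-3.141, 0.001, -2.799]
force: [0.7, -5.5, 4.9]
opening: 0.122
grasp_force: 30.1
```

```bash
python3 - <<'E'
from h import *
s=read_state();print(s["time"],s["force"],s["wrist_torque"],s["opening"],s["grasp_force"]);move([658.7,23.7,94],198.6)
E
```

```text
5.6 [ 0.73017845 -5.45009201  4.91573067] [-0.9942632   0.08318856 -0.60978464] 0.12182636549301694 30.070212185382843
tcp [657.3  22.5  94.4] yaw [-1.7999e+02  8.0000e-02 -1.6038e+02] travel [-1.7  0.7  0.4]
rot [-0.01  0.08  1.02]
```

Stop felt (torque 0.6 N m). Relax slightly, open, and rise.

Call:
drive_tool(series=[{"travel": [0, 0, 0], "delta_rot": [0, 0, 0.6], "grip": -0.9}, {"travel": [0, 0, 0], "delta_rot": [0, 0, 0.6], "grip": -0.6}, {"travel": [0, 0, 0], "delta_rot": [0, 0, 0.6], "grip": -0.3}, {"travel": [0, 0, 0], "delta_rot": [0, 0, 0.6], "grip": 0}, {"travel": [0, 0, 0], "delta_rot": [0, 0, 0.6], "grip": 0}, {"travel": [0, 0, -15], "delta_rot": [0, 0, 0.6], "grip": 0}, {"travel": [0, 0, -50], "delta_rot": [0, 0, 0.6], "grip": 0}, {"travel": [0, 0, -95], "delta_rot": [0, 0, 0.6], "grip": 0}, {"travel": [0, 0, -120], "delta_rot": [0, 0, 0.6], "grip": 0}, {"travel": [0, 0, -120], "delta_rot": [0, 0, 0.6], "grip": 0}, {"travel": [0, 0, -120], "delta_rot": [0, 0, 0.6], "grip": 0}])

```text
time: 6.7
eef_pos: [656.9, 23.6, 214.4]
tcp_rot: [3.14, 0.002, -2.809]
force: [-0.4, 0.1, -0.0]
opening: 0.499
grasp_force: 0.0
```

```bash
python3 - <<'E'
from h import *
s=read_state();print(s["time"],s["joints"].round(2),s["wrist_torque"]);move([437.1,50,180],90)
p,d=snapshot("wrist");cv2.imwrite("pics/w3.png",p)
X=pts("wrist",d);z=X[...,2];ok=(np.hypot(X[...,0]-659,X[...,1]-24)<40)&(d>0)
m=ok&(z>90)&(z<102);print("knob",m.sum(),cv2.minAreaRect(X[m][:,:2].astype(np.float32)))
m2=m&(p.min(2)>130);print("pointer",m2.sum(),X[m2].mean(0))
h=cv2.cvtColor(p,cv2.COLOR_BGR2HSV);m=ok&(z>58)&(z<70)&(cv2.inRange(h,(5,120,120),(22,255,255))>0);print("orange",m.sum(),X[m].mean(0))
m=ok&(z>46)&(z<54)&(p.min(2)>130);k,l,st,ce=cv2.connectedComponentsWithStats(m.astype(np.uint8));i=1+st[1:,4].argmax();q=X[l==i].mean(0);print("mark",q,np.degrees(np.arctan2(q[1]-23.6,q[0]-658.7))%360)
E
```

```text
6.7 [-0.03  0.45  1.37  0.    1.32 -1.93] [0.04275145 0.00542873 0.01147873]
tcp [656.9  23.6 214.4] yaw [ 1.7994e+02  1.3000e-01 -1.6093e+02] travel [199.2  96.7  34.1]
rot [1.6000e-01 3.0000e-02 1.0907e+02]
knob 644 ((657.2528076171875, 23.606517791748047), (29.729185104370117, 10.65834903717041), 18.66077423095703)
pointer 95 [650.46690203  21.56864101  95.22304471]
orange 28 [654.19024795  42.24436359  63.4570422 ]
mark [624.81278781  13.47003306  48.32646913] 196.64308035463753
```

View pics/w3.png

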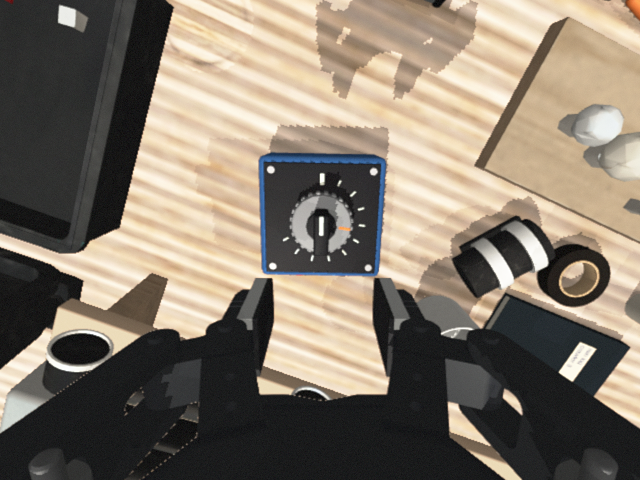

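The knob's pointer now lines up with the thick mark (bar at 18.7°, box at about 18.6°), and the orange line of the outer knob is unmoved. Now to the switch bank, above its +y end.

```bash
python3 - <<'E'
from h import *
move([436.4,51.7,140],181.4)
E
```

```text
tcp [656.1  23.6 213.1] yaw [ 1.7988e+02 -2.0000e-02 -1.6093e+02] travel [198.4  98.2  73.4]
rot [ 0.11 -0.04 17.67]
```

Call:
drive_tool(series=[{"travel": [45, 22, 10], "delta_rot": [0, 0, 6], "grip": -1}, {"travel": [85, 42, 25], "delta_rot": [0, 0, 12], "grip": -1}, {"travel": [125, 62, 40], "delta_rot": [0.1, 0, 17.7], "grip": -1}, {"travel": [165, 82, 60], "delta_rot": [0.1, 0, 17.7], "grip": -1}, {"travel": [198, 98, 73], "delta_rot": [0.1, 0, 17.7], "grip": -1}, {"travel": [198, 98, 73], "delta_rot": [0.1, 0, 17.7], "grip": -1}, {"travel": [198, 98, 73], "delta_rot": [0.1, 0, 17.7], "grip": -1}, {"travel": [198, 98, 73], "delta_rot": [0.1, 0, 17.7], "grip": -1}, {"travel": [198, 98, 73], "delta_rot": [0.1, 0, 17.7], "grip": -1}])

```text
time: 7.65
eef_pos: [439.8, 51.4, 141.1]
tcp_rot: [-3.141, 0.003, -3.118]
force: [-0.4, -0.4, 0.3]
opening: -0.002
grasp_force: 0.0
```

```bash
python3 - <<'E'
from h import *
s=read_state();print(s["time"],s["opening"],s["joints"].round(2));move([436.4,51.7,79],181.4)
p,d=snapshot("scene");cv2.imwrite("pics/s2.png",cv2.resize(p[200:410,240:440],None,fx=2.8,fy=2.8))
E
```

```text
7.65 -0.001644685917036166 [ 0.02  0.25  1.92 -0.    0.97 -1.57]
tcp [439.8  51.4 141.1] yaw [-1.7999e+02  1.6000e-01 -1.7866e+02] travel [ 3.6  0.4 62.1]
rot [-0.01  0.16 -0.06]
```

View pics/s2.png

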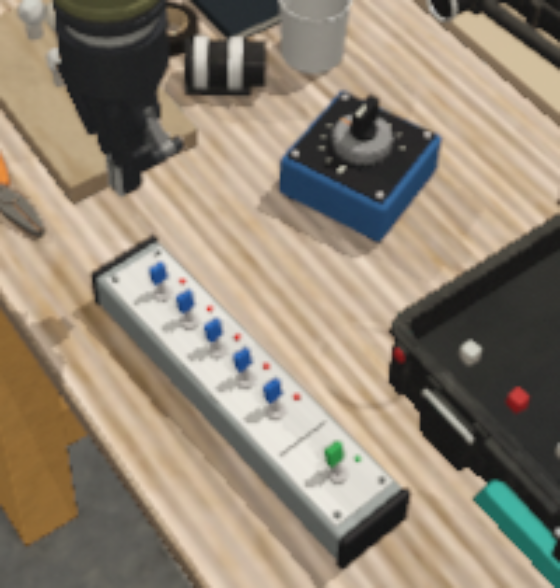

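All six switches are still on, and the shut fingertip at crop (125,188) is above the +y end. Descend.

Call:
drive_tool(series=[{"travel": [2, 0, 30], "delta_rot": [0, 0, 0], "grip": -1}, {"travel": [2, 0, 55], "delta_rot": [0, 0, 0], "grip": -1}, {"travel": [2, 0, 62], "delta_rot": [0, 0, 0], "grip": -1}, {"travel": [2, 0, 62], "delta_rot": [0, 0, 0], "grip": -1}, {"travel": [2, 0, 62], "delta_rot": [0, 0, 0], "grip": -1}, {"travel": [2, 0, 62], "delta_rot": [0, 0, 0], "grip": -1}])

```text
time: 8.3
eef_pos: [437.1, 51.4, 79.9]
tcp_rot: [-3.141, 0.003, -3.118]
force: [-0.2, -0.5, -0.0]
opening: -0.002
grasp_force: 0.0
```

```bash
python3 - <<'E'
from h import *
move([441.1,-143.3,79],181.4)
p,d=snapshot("side");X=pts("side",d)
m=(abs(X[...,0]-436)<20)&(abs(X[...,1]-52)<25)&(X[...,2]>46)&(X[...,2]<100)&(d>0)
print("fingertip",m.sum(),np.percentile(X[m],[1,50,99],axis=0).round(1))
E
```

```text
tcp [437.1  51.4  79.9] yaw [-179.99    0.19 -178.65] travel [   0.6 -194.8    0.9]
rot [-0.01  0.19 -0.05]
fingertip 140 [[426.5  46.4  59.3]
 [439.4  61.7  78.5]
 [448.9  67.1  96.9]]
```

Fingertip is at 60 mm, i.e. 20 mm above the face. Drag.

Call:
drive_tool(series=[{"travel": [0, -8, 1], "delta_rot": [0, 0, 0], "grip": -1}, {"travel": [0, -16, 1], "delta_rot": [0, 0, 0], "grip": -1}, {"travel": [0, -24, 1], "delta_rot": [0, 0, 0], "grip": -1}, {"travel": [0, -32, 1], "delta_rot": [0, 0, 0], "grip": -1}, {"travel": [0, -40, 1], "delta_rot": [0, 0, 0], "grip": -1}, {"travel": [0, -48, 1], "delta_rot": [0, 0, 0], "grip": -1}, {"travel": [0, -56, 1], "delta_rot": [0, 0, 0], "grip": -1}, {"travel": [0, -64, 1], "delta_rot": [0, 0, 0], "grip": -1}, {"travel": [0, -72, 1], "delta_rot": [0, 0, 0], "grip": -1}, {"travel": [0, -80, 1], "delta_rot": [0, 0, 0], "grip": -1}, {"travel": [0, -88, 1], "delta_rot": [0, 0, 0], "grip": -1}, {"travel": [0, -96, 1], "delta_rot": [0, 0, 0], "grip": -1}, {"travel": [0, -104, 1], "delta_rot": [0, 0, 0], "grip": -1}, {"travel": [0, -112, 1], "delta_rot": [0, 0, 0], "grip": -1}, {"travel": [0, -120, 1], "delta_rot": [0, 0, 0], "grip": -1}])

```text
time: 9.85
eef_pos: [438.7, -69.2, 77.9]
tcp_rot: [-3.141, 0.001, -3.118]
force: [0.1, -0.7, -0.5]
opening: 0.002
grasp_force: 0.0
```

```bash
python3 - <<'E'
from h import *
print(read_state()["force"]);move([441.1,-143.3,79],181.4)
E
```

```text
[ 0.1371977  -0.72550546 -0.48946242]
tcp [438.7 -69.2  77.9] yaw [-1.7999e+02  6.0000e-02 -1.7864e+02] travel [ -0.6 -74.1  -1.1]
rot [-0.01  0.06 -0.04]
```

Call:
drive_tool(series=[{"travel": [0, -8, -1], "delta_rot": [0, 0, 0], "grip": -1}, {"travel": [0, -16, -1], "delta_rot": [0, 0, 0], "grip": -1}, {"travel": [0, -24, -1], "delta_rot": [0, 0, 0], "grip": -1}, {"travel": [0, -32, -1], "delta_rot": [0, 0, 0], "grip": -1}, {"travel": [0, -40, -1], "delta_rot": [0, 0, 0], "grip": -1}, {"travel": [0, -48, -1], "delta_rot": [0, 0, 0], "grip": -1}, {"travel": [0, -56, -1], "delta_rot": [0, 0, 0], "grip": -1}, {"travel": [0, -64, -1], "delta_rot": [0, 0, 0], "grip": -1}, {"travel": [0, -70, -1], "delta_rot": [0, 0, 0], "grip": -1}, {"travel": [0, -74, -1], "delta_rot": [0, 0, 0], "grip": -1}, {"travel": [0, -74, -1], "delta_rot": [0, 0, 0], "grip": -1}, {"travel": [0, -74, -1], "delta_rot": [0, 0, 0], "grip": -1}])

```text
time: 11.05
eef_pos: [440.3, -142.5, 78.9]
tcp_rot: [3.142, 0.001, -3.118]
force: [-0.2, 0.0, -0.7]
opening: -0.0
grasp_force: 0.0
```

Call:
drive_tool(series=[{"travel": [0, 0, -20], "delta_rot": [0, 0, 0], "grip": -1}, {"travel": [0, 0, -60], "delta_rot": [0, 0, 0], "grip": -1}, {"travel": [0, 0, -100], "delta_rot": [0, 0, 0], "grip": -1}, {"travel": [0, 40, -130], "delta_rot": [0, 0, 0], "grip": -1}, {"travel": [0, 85, -140], "delta_rot": [0, 0, 0], "grip": -1}, {"travel": [0, 130, -150], "delta_rot": [0, 0, 0], "grip": -1}, {"travel": [0, 175, -150], "delta_rot": [0, 0, 0], "grip": -1}, {"travel": [0, 220, -150], "delta_rot": [0, 0, 0], "grip": -1}, {"travel": [0, 250, -150], "delta_rot": [0, 0, 0], "grip": -1}, {"travel": [0, 250, -150], "delta_rot": [0, 0, 0], "grip": -1}, {"travel": [0, 250, -150], "delta_rot": [0, 0, 0], "grip": -1}])

```text
time: 12.15
eef_pos: [433.8, 108.0, 228.7]
tcp_rot: [-3.141, 0.0, -3.115]
force: [-0.5, -0.0, 0.4]
opening: 0.004
grasp_force: 0.0
```

```bash
python3 - <<'E'
from h import *
print(read_state()["time"])
p,d=snapshot("scene");q,d=snapshot("side")
a=cv2.resize(p[200:410,240:440],(400,420));b=cv2.resize(q[175:275,235:400],None,fx=2.4,fy=4.2)
cv2.imwrite("pics/s3.png",np.hstack([a,b]))
E
```

```text
12.15
```

View pics/s3.png

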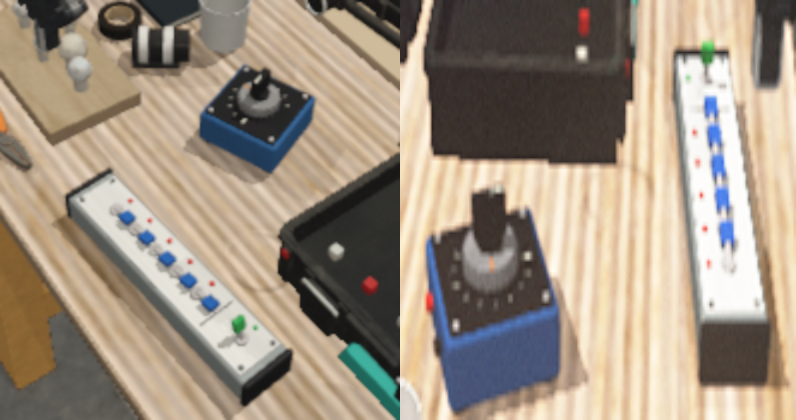

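The five blue levers lie over at (125,217) to (210,302) in the left half, and green stands up at (240,325). The knobs and bystanders are unchanged.

```bash
python3 -c "
from cell import *
print(job_done())"
```

```text
the job is handed in; nothing more can be done
None
```

The job is handed in: the inner knob is at its zero stop with the outer knob unmoved, all five blue switches went off in one drag, the green switch is still on, and nothing else looked disturbed in the last pictures (about 12 s used).

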